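# Slide the drill-bush plate home over the clamped gearbox cover and latch it

## Task

Push the aluminium drill-bush plate along the fixture's rails, towards the toggle clamp, until it drops into its locating notches over the clamped gearbox cover. Then push the red swing latch round over the plate as far as it goes. Slide the plate only, never lift it off the rails, and leave the loose things on the bench where they are.

Things in the scene. Friction and masses are not known exactly. Their poses are not given: they have to be found in the camera images.
- fixture: green drilling fixture fixed to the bench, base 250 (x) x 470 (y) x 18 mm. Origin on the bench, midway between its two rails; +y is the sliding direction, towards the toggle clamp, z up. Rails along y, tops 48 mm above the bench, inner faces 132 mm apart, from y = -220 mm (open end) to end stops at +96.5 mm; green cheeks outside them, 60 mm high, guide the plate with 1.5 mm play per side
- seat (a point): point fixed in the fixture, same axes, 40 mm along its +y, 42 mm above the bench: where the plate's origin lies once the plate has dropped into the 6 mm deep notches in the rail tops. 2 mm play along y; the end stops halt the plate 1.5 mm past this point, still over the notches
- cover (a point): centre of the top face of the clamped steel gearbox cover flange, 39 mm above the bench, under the seat, 116 mm across; fixed. Behind it (y below -20 mm in the fixture) the space between the rails is free down to 18 mm above the bench
- clamp (a point): top of the closed cast-iron toggle clamp's spindle, 100 mm above the bench, 140 mm along the fixture's +y from its origin; the clamp reaches on from there to y = +346 mm, at most 111 mm high; fixed
- plate: loose aluminium drill-bush plate across the rails, 182 (x) x 110 (y) mm, 0.5 to 0.85 kg. Origin at its centre under its feet; slab 7 to 17 mm above it; a black ball knob in the middle reaches 45 mm. It rides with its origin 6 mm above seat and drops those 6 mm, all four feet together, only at the seat. Starts 95 to 165 mm short of it.
- plate_edge (a point): middle of the plate's rear (-y) edge face, half-way up the slab: 55 mm along -y and 12 mm above the plate's origin; push this face towards the fixture's +y, with 2 to 6 N; a hard push against the end stops can hold the plate up by friction until eased
- latch (a joint): red swing latch at the fixture's +x side, on a vertical pivot; about 1 N at its post, stays where left. Rad, growing clockwise from above: 0.6 points along the fixture's -y; starts at 0 to 0.5, clear of the plate; 2.17 = end stop, along the fixture's -x across the seated plate, 2 mm above it; a plate still riding on the rails blocks it. Arm 62 mm long, 16 wide, 61 to 69 mm above the bench
- latch_knob (a point): on the latch's upright red finger post, 12 mm across, standing 69 to 95 mm above the bench, 50 mm from the pivot; this point is on its axis, 85 mm above the bench
- latch_pivot (a point): on the latch's pivot axis, 65 mm above the bench; fixed in the fixture
- worm_gear: bystander: bronze worm gear lying flat, 85 mm across, 31 mm high; origin under its centre
- spacer_ring: bystander: olive enamel spacer ring lying flat, 84 mm across, 16 mm high; origin under its centre
- locating_pin: bystander: hardened steel locating pin standing upright on its 26 mm collar, 16 mm shank, 56 mm high, on the fixture's base beside the toggle clamp; origin under its centre
- tapping_tool: bystander: steel tapping tool with black rubber tip, lying along its own y axis, 235 mm long, 30 mm high; origin under its middle
- oil_bottle: bystander: yellow oil bottle with red cap, standing, 60 mm across, 140 mm high; origin under its centre
- chip_brush: bystander: chip brush lying along its own x axis, about 200 mm long; origin under its middle
Mind the look-alikes: they are no part of the job. What is meant by the plate is not orange, and is the smaller of those in its own colour.

How it is judged:
By the outcome, as a careful person would: the job done as asked, in the order asked, and still so for the second after the job is handed in, with the robot touching nothing.
It also fails if it takes over 48 s, if anything falls off the work surface, if the arm or the gripper's body presses on something with over 40 N, if the wrist force passes 120 N, or if a joint passes its speed limit or range.

## Robot

A 7-joint arm with a two-finger parallel gripper is mounted at the origin on the work surface. World frame = base frame: x ahead of the robot, y to its left, z up, the work surface at z = 0. Lengths are in m, angles in rad, forces in N, time in s.
With the tool pointing down it reaches from about 0.425 to 0.925 m from the base axis. Payload 6.8 kg.
Tool frame: the origin (TCP) lies at the very end of the fingers, on their centre line; the grasp point (between the pads) lies 19 mm behind it; z points along the fingers, y is the line along which they close (so a half turn about z gives the same grasp; the last joint's range is limited). The gripper opens to 85 mm and grips with 20 to 120 N. Pads are 22 mm wide; open, the fingers measure 114 mm over their backs; the gripper's body (76 mm by 85 mm) begins 54 mm behind the grasp point. The pads swing forward as they close: fully open they stand 13 mm farther back than shut.
Start: joints at [-1.212, 0.477, 0.022, 1.555, -0.011, 1.109, -0.083], TCP at [0.304, 0.603, 0.231] pointing down, gripper open.
Joint ranges: [-2.96, 2.96], [-0.34, 2.1], [-1.41, 1.46], [0.24, 2.44], [-1.37, 4.51], [0.17, 1.92], [-2.96, 2.96]. Speed limits (rad/s): [2.39, 2.39, 3.14, 3.14, 3.14, 3.14, 3.14].

## Interface

Orientations are given as a rotation vector (axis times angle).
In Python, from bench import get_obs, grab_frame, hand_in gives the robot as it stands.
- The arm moves only by the tool drive_tool, never from a script. Its argument "rows" is a list of rows, each an object with "offset": the shift along the tool's x, y, z as a fraction of full scale, a list of three; "rotation": the turn, a rotation vector about the tool's x, y, z as a fraction of full scale, a list of three; "claw": the opening, from 0 (shut) to 1 (fully open). In form: [{"offset": [tx, ty, tz], "rotation": [wx, wy, wz], "claw": claw}, ...]. A call has 1 to 20 rows; each row is the pose to reach, as a shift and turn from the pose commanded when the call began, along the tool's axes at that moment; what a row does not reach only later rows make up. Full scale, the value 1, is 0.15 m for a shift and 2 rad for a turn. A row lasts 1/12 s, in which the tool goes at most 41.7 mm and 7.16 degrees, less where a joint would pass 70% of its speed; a pose out of reach is approached as far as the arm can. A call with a number of a shift or a turn outside -1 to 1 is refused whole. A call with a gripper value outside its range is refused whole. The fingers move at their own pace and stop on an object; "force" is the grip in N (left out, the last holds). Time passes only in rows, so rows that repeat a pose let the fingers close. It gives the time, the measured TCP pose, the force, the opening and the grip force at its end, in the units of the state.
- get_obs(): the state, without advancing time (a new reading comes with each control period).
- grab_frame(name): name is "scene" or "top" or "wrist"; returns a dict with "frame" (480x640x3 uint8, red, green, blue), "z_map" (480x640 float32, m along the optical axis (not along the pixel's ray), 0 where there is no reading), "vfov" (degrees; the focal length in pixels is half the picture's height over the tangent of half this angle, whatever the lens; pixels are square), "cx", "cy" (the principal point, pixels), "D" ([k1, k2, p1, p2, k3] as OpenCV has them; the pictures are not rectified), "R" (3x3) and "t" (3): a world point X has camera coordinates R X + t. Camera axes: x right, y down, z forward; pixel columns grow to the right and rows downward; lengths in m; the calibration is good to about 2 mm. A picture is of the moment at which its call begins.
- hand_in(): hands the job in; it is judged then, once.
The state is a dict: "clock": time; "joints": joint angles; "qvel": joint speeds; "tau": joint torques, N m; "tcp_pos": TCP position; "orientation": TCP orientation; "contact_force": force on the tool from outside, world axes, zero at the start; "moment": the same for the moment, N m; "grip_width": finger opening in m; "gripper_force": force on a finger pad.
Only numpy, scipy, OpenCV 4.12 (cv2) and the standard library are available. Lean on these libraries where they do the work, as an engineer would, in place of code of your own. Each camera call takes 0.05 s, during which the arm holds its last target. There are 200 camera calls.

## Working session

There is one attempt and no reset: what is moved stays moved. The work goes in short steps, Python scripts to look and compute and a tool call to move; the robot and the scene stay as the last step left them, time stands still between calls to the robot, and variables do not carry over. Pictures are saved under pics/ and viewed, at most 10 in all, crops included, and the job is handed in when it is done.

Besides the shell and the picture viewer there is one more tool, called after "Call:" as name(argument=value, ...) on one line, values as JSON. drive_tool: Moves the arm, as the interface text tells. Its arguments: {"type":"object","properties":{"rows":{"type":"array","items":{"type":"object","properties":{"offset":{"type":"array","items":{"type":"number"}},"rotation":{"type":"array","items":{"type":"number"}},"claw":{"type":"number"}}}},"force":{"type":"number"}},"required":["rows"]}

```bash
mkdir -p pics; cat > h.py <<'E'
import numpy as np, cv2, pickle
from bench import get_obs, grab_frame, hand_in
def K(f):
    F=240/np.tan(np.radians(f['vfov'])/2); return np.array([[F,0,f['cx']],[0,F,f['cy']],[0,0,1.]])
def ray(f,uv,z):
    uv=np.array(uv,float).reshape(-1,1,2)
    n=cv2.undistortPoints(uv,K(f),np.array(f['D'],float)).reshape(-1,2)
    d=np.c_[n,np.ones(len(n))]@f['R']; c=-f['R'].T@f['t']
    return c+d*((z-c[2])/d[:,2])[:,None]
def proj(f,X):
    return cv2.projectPoints(np.array(X,float).reshape(-1,1,3),cv2.Rodrigues(np.array(f['R'],float))[0],np.array(f['t'],float),K(f),np.array(f['D'],float))[0].reshape(-1,2)
def cloud(f):
    v,u=np.mgrid[:480,:640]
    n=cv2.undistortPoints(np.c_[u.ravel(),v.ravel()].astype(float).reshape(-1,1,2),K(f),np.array(f['D'],float)).reshape(-1,2)
    z=f['z_map'].ravel()[:,None]
    return ((np.c_[n,np.ones(len(n))]*z-f['t'])@f['R']).reshape(480,640,3)
def save(f,n): cv2.imwrite('pics/'+n,f['frame'][:,:,::-1])
E
python3 - <<'E'
from h import *
o=get_obs();print({k:np.round(v,3) for k,v in o.items()})
for n in('scene','top'):
    f=grab_frame(n);pickle.dump(f,open(n+'.pkl','wb'));save(f,n+'0.png');print(n,f['vfov'],f['D'],np.round(-f['R'].T@f['t'],3))
E
```

```text
{'clock': np.float64(0.0), 'joints': array([-1.212,  0.478,  0.022,  1.556, -0.012,  1.109, -0.083]), 'qvel': array([ 0.001,  0.002,  0.003,  0.001,  0.   ,  0.001, -0.   ]), 'tau': array([-1.0000e-03, -5.9645e+01,  1.6080e+00, -2.8119e+01,  1.2000e-02,
        1.0000e-02,  0.0000e+00]), 'tcp_pos': array([0.303, 0.602, 0.23 ]), 'orientation': array([-7.260e-01, -3.056e+00,  3.000e-03]), 'contact_force': array([-1.048, -0.28 , -0.219]), 'moment': array([-0.01 ,  0.019, -0.015]), 'gripper_force': np.float64(0.0), 'grip_width': np.float64(0.085)}
scene 57.27434848784454 [-0.06529509  0.          0.          0.          0.        ] [0.954 0.84  0.702]
top 49.003692467257714 [-0.14598971  0.          0.          0.          0.        ] [0.323 0.036 1.483]
```

View pics/scene0.png

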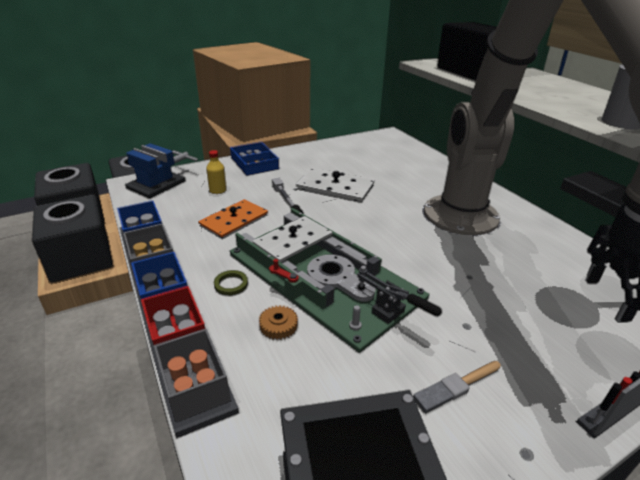

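View pics/top0.png

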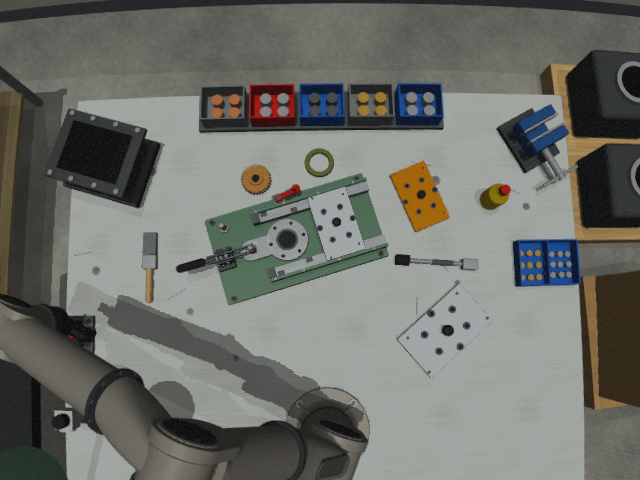

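The top view shows three drill plates: a silver one on the fixture rails at (337,223), an orange one at (420,196), and a larger silver one loose on the bench at (447,330). By the description I want the one at (337,223). The red latch is at (287,192), the cover bore at (287,240), and the clamp runs from (180,267) to (250,250).

```bash
python3 - <<'E'
from h import *
f=pickle.load(open('top.pkl','rb'))
im=f['frame'];c=im[130:330,160:420][:,:,::-1]
cv2.imwrite('pics/crop.png',cv2.resize(c,None,fx=3,fy=3,interpolation=cv2.INTER_CUBIC))
C=cloud(f);hsv=cv2.cvtColor(im,cv2.COLOR_RGB2HSV);H,S,V=cv2.split(hsv)
g=((H>50)&(H<90)&(S>60)&(V>40)); g[:130]=0;g[330:]=0;g[:,:180]=0;g[:,410:]=0
cs,_=cv2.findContours(cv2.morphologyEx(g.astype('uint8'),cv2.MORPH_CLOSE,np.ones((25,25))),0,2);q=max(cs,key=cv2.contourArea)
r=cv2.minAreaRect(ray(f,q.reshape(-1,2),.018)[:,:2].astype('float32'));print('base',r);print(cv2.boxPoints(r))
Z=C[:,:,2]; sel=np.zeros_like(g);sel[170:280,200:390]=1
hi=(Z>.060)&(Z<.072)&(S<60)&(V>120)&sel
hi=cv2.morphologyEx(hi.astype('uint8'),2,np.ones((3,3)));cs,_=cv2.findContours(hi,0,2);q=max(cs,key=cv2.contourArea)
q=cv2.convexHull(q);r=cv2.minAreaRect(ray(f,q.reshape(-1,2),.065)[:,:2].astype('float32'));print('plate',r);print(cv2.boxPoints(r))
red=((H<8)|(H>172))&(S>130)&(V>80);red[:175]=0;red[215:]=0;red[:,:260]=0;red[:,:310][:,:0]=0;red[:,310:]=0
v,u=np.nonzero(red);P=C[v,u];print('red',len(v),u.min(),u.max(),v.min(),v.max(),np.round(np.percentile(P[:,2],[0,25,50,75,100]),3))
t=P[:,2]>.078;print('post px',np.c_[u,v][t].mean(0),t.sum(),P[t].mean(0))
for a in sorted(zip(u,v,np.round(P[:,2],3)))[::3]:print(a,end=' ')
E
```

```text
base ((0.5335029363632202, 0.07468381524085999), (0.24727025628089905, 0.47059881687164307), 16.251792907714844)
[[ 0.34895745  0.2659805 ]
 [ 0.4806588  -0.1858137 ]
 [ 0.71804845 -0.11661288]
 [ 0.5863471   0.33518133]]
plate ((0.5662804841995239, -0.0344599112868309), (0.18056011199951172, 0.10923370718955994), 16.308435440063477)
[[ 0.46429607 -0.00739199]
 [ 0.49496982 -0.11223055]
 [ 0.66826487 -0.06152783]
 [ 0.6375911   0.04331073]]
red 135 274 299 185 201 [0.063 0.067 0.07  0.072 1.483]
post px [292.33333333 188.        ] 15 [0.59310743 0.07023137 0.3732888 ]
(np.int64(274), np.int64(196), np.float64(0.067)) (np.int64(274), np.int64(199), np.float64(0.068)) (np.int64(275), np.int64(200), np.float64(0.063)) (np.int64(277), np.int64(201), np.float64(0.071)) (np.int64(279), np.int64(194), np.float64(0.064)) (np.int64(280), np.int64(195), np.float64(0.073)) (np.int64(281), np.int64(194), np.float64(0.066)) (np.int64(281), np.int64(197), np.float64(0.067)) (np.int64(281), np.int64(200), np.float64(0.07)) (np.int64(282), np.int64(195), np.float64(0.071)) (np.int64(282), np.int64(1
[... 1017 characters left out ...]
)) (np.int64(293), np.int64(187), np.float64(0.095)) (np.int64(293), np.int64(192), np.float64(0.068)) (np.int64(294), np.int64(187), np.float64(0.095)) (np.int64(294), np.int64(192), np.float64(0.071)) (np.int64(295), np.int64(187), np.float64(0.1)) (np.int64(295), np.int64(192), np.float64(0.067)) (np.int64(296), np.int64(187), np.float64(0.072)) (np.int64(296), np.int64(190), np.float64(0.072)) (np.int64(297), np.int64(185), np.float64(0.066)) (np.int64(297), np.int64(188), np.float64(0.067)) (np.int64(297), np.int64(191), np.float64(0.066)) (np.int64(298), np.int64(187), np.float64(0.068)) (np.int64(298), np.int64(190), np.float64(0.069)) (np.int64(299), np.int64(188), np.float64(0.066))
```

View pics/crop.png

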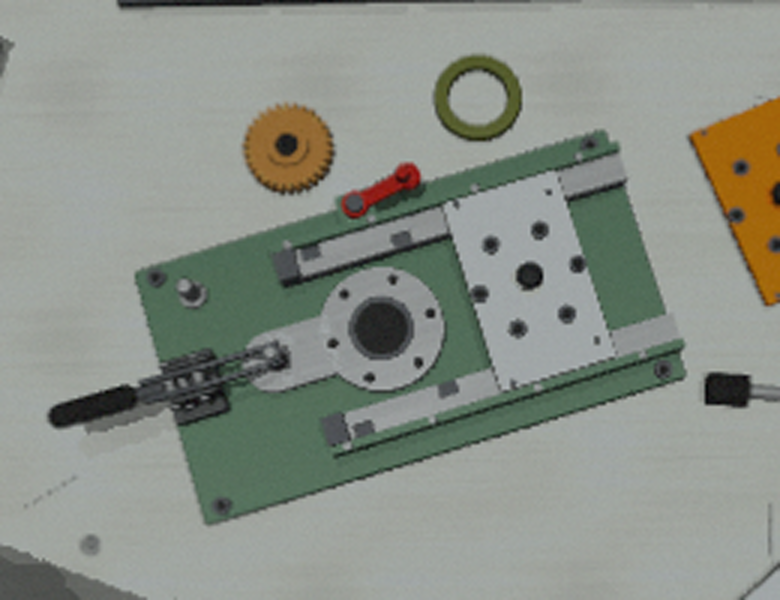

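The crop confirms the choice: the smaller silver plate is on the rails, centred at about (530,275) in the crop. The latch pivot is at crop (356,203), its post top at (407,176), and the cover centre at (382,328).

```bash
cat >> h.py <<'E'
from scipy.spatial.transform import Rotation as Ro
th=np.radians(16.28);YF=np.array([-np.sin(th),np.cos(th),0]);XF=np.array([np.cos(th),np.sin(th),0])
def tool(): 
    o=get_obs();return o,np.array(o['tcp_pos']),Ro.from_rotvec(o['orientation'])
def shift(X,r0=None):
    o,p,R=tool();return np.round(R.as_matrix().T@(np.array(X)-p)/.15,3)
E
python3 - <<'E'
from h import *
f=pickle.load(open('top.pkl','rb'))
cov=ray(f,[287.3,239.3],.039)[0]; O=cov-.04*YF;O[2]=0
bx=np.array([.5335,.0747,0]);O+=XF*((bx-O)@XF)
pl=np.array([.5663,-.0345,.048]);post=ray(f,[295.7,188.7],.095)[0];piv=ray(f,[278.7,197.7],.071)[0]
for n,p in dict(cover=cov,plate=pl,post=post,pivot=piv).items():print(n,p.round(4),'fix',((p-O)@XF).round(4),((p-O)@YF).round(4))
print('O',O, 'plate-seat',((pl-cov)@YF))
o,p,R=tool();M=R.as_matrix();print(M.round(3))
tgt=pl-YF*(.055+.045);tgt[2]=.16
print('tgt',tgt,np.hypot(*tgt[:2]),'shift',shift(tgt))
a=np.arctan2(M[:2,1]@np.array([0,1]),M[0,1]);print('tooly yaw',np.degrees(a),'XF yaw',16.28, 'YF',106.28)
E
```

```text
cover [0.5262 0.0997 0.039 ] fix -0.0 0.04
plate [ 0.5663 -0.0345  0.048 ] fix 0.0009 -0.1001
post [0.6559 0.0732 0.095 ] fix 0.1171 -0.0218
pivot [0.6372 0.1207 0.071 ] fix 0.1124 0.0291
O [0.5374097  0.06131251 0.        ] plate-seat -0.14006960370036617
[[-0.893  0.45  -0.001]
 [ 0.45   0.893 -0.001]
 [-0.    -0.002 -1.   ]]
tgt [ 0.59433317 -0.13049032  0.16      ] 0.6084896346990512 shift [-3.93  -3.49   0.476]
tooly yaw 63.25763990117486 XF yaw 16.28 YF 106.28
```

Call:
drive_tool(rows=[{"offset": [-0.1,-0.09,0],"rotation": [0,0,0],"claw": 0},{"offset": [-0.3,-0.27,0],"rotation": [0,0,0],"claw": 0},{"offset": [-0.55,-0.49,0],"rotation": [0,0,0],"claw": 0},{"offset": [-0.8,-0.71,0],"rotation": [0,0,0],"claw": 0},{"offset": [-1,-0.888,0],"rotation": [0,0,0],"claw": 0},{"offset": [-1,-0.888,0],"rotation": [0,0,0],"claw": 0}])

```text
clock: 0.6
tcp_pos: [0.3808, 0.4095, 0.2309]
orientation: [0.737, 3.052, -0.005]
contact_force: [0.3, -0.6, -0.1]
grip_width: 0.0123
gripper_force: 0.0
```

Call:
drive_tool(rows=[{"offset": [-0.2,-0.18,0],"rotation": [0,0,0],"claw": 0},{"offset": [-0.4,-0.36,0],"rotation": [0,0,0],"claw": 0},{"offset": [-0.6,-0.54,0],"rotation": [0,0,0],"claw": 0},{"offset": [-0.8,-0.71,0],"rotation": [0,0,0],"claw": 0},{"offset": [-1,-0.888,0],"rotation": [0,0,0],"claw": 0},{"offset": [-1,-0.888,0],"rotation": [0,0,0],"claw": 0}])

```text
clock: 1.1
tcp_pos: [0.4547, 0.2212, 0.2313]
orientation: [0.743, 3.051, -0.005]
contact_force: [0.6, 0.2, 1.5]
grip_width: -0.0002
gripper_force: 0.0
```

Call:
drive_tool(rows=[{"offset": [-0.2,-0.18,0],"rotation": [0,0,0.04],"claw": 0},{"offset": [-0.4,-0.36,0],"rotation": [0,0,0.09],"claw": 0},{"offset": [-0.6,-0.54,0],"rotation": [0,0,0.15],"claw": 0},{"offset": [-0.8,-0.71,0],"rotation": [0,0,0.21],"claw": 0},{"offset": [-1,-0.888,0],"rotation": [0,0,0.27],"claw": 0},{"offset": [-1,-0.888,0],"rotation": [0,0,0.33],"claw": 0},{"offset": [-1,-0.888,0],"rotation": [0,0,0.39],"claw": 0},{"offset": [-1,-0.888,0],"rotation": [0,0,0.41],"claw": 0},{"offset": [-1,-0.888,0],"rotation": [0,0,0.41],"claw": 0}])

```text
clock: 1.85
tcp_pos: [0.5257, 0.0436, 0.231]
orientation: [-1.887, -2.512, 0.001]
contact_force: [-0.1, 0.9, -0.2]
grip_width: -0.0002
gripper_force: 0.0
```

```bash
python3 - <<'E'
from h import *
o,p,R=tool();print(o['clock'],p,R.as_matrix().round(3),o['joints'].round(2) if hasattr(o['joints'],'round') else o['joints'])
print(shift([.5943,-.1305,.16]),shift([.5943,-.1305,.052]), np.round(o['contact_force'],2))
E
```

```text
1.85 [0.5256885  0.04363087 0.2309697 ] [[-0.279  0.96  -0.001]
 [ 0.96   0.279 -0.   ]
 [-0.    -0.001 -1.   ]] [-0.55  0.24  0.41  1.93 -0.11  0.99  0.2 ]
[-1.242  0.116  0.473] [-1.242  0.117  1.193] [-0.13  0.88 -0.22]
```

Call:
drive_tool(rows=[{"offset": [-0.25,0.02,0],"rotation": [0,0,0],"claw": 0},{"offset": [-0.5,0.05,0],"rotation": [0,0,0],"claw": 0},{"offset": [-0.75,0.08,0],"rotation": [0,0,0],"claw": 0},{"offset": [-1,0.11,0],"rotation": [0,0,0],"claw": 0},{"offset": [-1,0.116,0.1],"rotation": [0,0,0],"claw": 0}])

```text
clock: 2.27
tcp_pos: [0.5876, -0.1045, 0.2191]
orientation: [1.888, 2.5, -0.0]
contact_force: [-0.1, -2.5, 0.1]
grip_width: -0.0003
gripper_force: 0.0
```

Call:
drive_tool(rows=[{"offset": [-0.24,0,0.1],"rotation": [0,0,0],"claw": 0},{"offset": [-0.24,0,0.35],"rotation": [0,0,0],"claw": 0},{"offset": [-0.24,0,0.6],"rotation": [0,0,0],"claw": 0},{"offset": [-0.24,0,0.8],"rotation": [0,0,0],"claw": 0},{"offset": [-0.24,0,0.9],"rotation": [0,0,0],"claw": 0},{"offset": [-0.24,0,0.9],"rotation": [0,0,0],"claw": 0}])

```text
clock: 2.77
tcp_pos: [0.5918, -0.1289, 0.0771]
orientation: [-1.878, -2.51, 0.006]
contact_force: [0.1, 0.2, 0.0]
grip_width: 0.0002
gripper_force: 0.0
```

```bash
python3 - <<'E'
from h import *
o,p,R=tool();print(o['clock'],p,shift([.5943,-.1305,.05]),np.round(o['contact_force'],2))
f=grab_frame('top');save(f,'t1.png')
cv2.imwrite('pics/c1.png',cv2.resize(f['frame'][130:330,230:440][:,:,::-1],None,fx=3,fy=3))
E
```

```text
2.7667 [ 0.59177203 -0.12890457  0.07708669] [-0.016  0.014  0.18 ] [0.1  0.17 0.04]
```

View pics/c1.png

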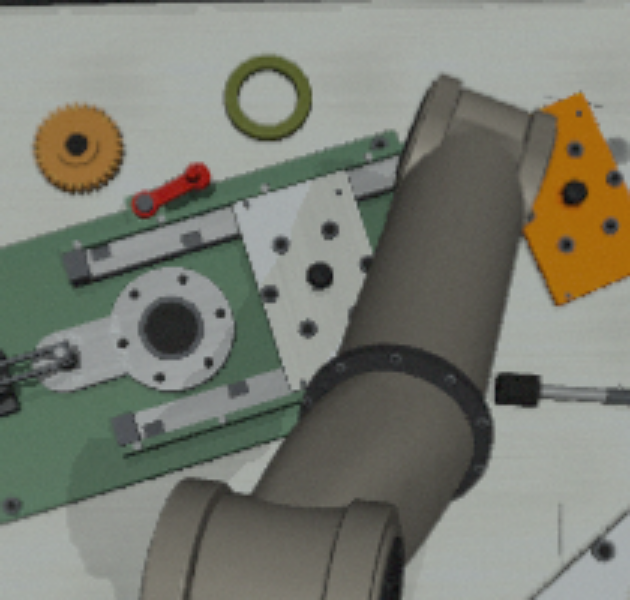

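The crop shows the plate unmoved, centred at about (318,275), with the wrist behind it. I'll descend and approach the rear edge next.

Call:
drive_tool(rows=[{"offset": [0,0.014,0.1],"rotation": [0,0,0],"claw": 0},{"offset": [0,0.014,0.18],"rotation": [0,0,0],"claw": 0},{"offset": [0,0.014,0.18],"rotation": [0,0,0],"claw": 0},{"offset": [0.05,0.014,0.18],"rotation": [0,0,0],"claw": 0},{"offset": [0.1,0.014,0.18],"rotation": [0,0,0],"claw": 0},{"offset": [0.14,0.014,0.18],"rotation": [0,0,0],"claw": 0},{"offset": [0.16,0.014,0.18],"rotation": [0,0,0],"claw": 0},{"offset": [0.18,0.014,0.18],"rotation": [0,0,0],"claw": 0},{"offset": [0.2,0.014,0.18],"rotation": [0,0,0],"claw": 0},{"offset": [0.22,0.014,0.18],"rotation": [0,0,0],"claw": 0},{"offset": [0.24,0.014,0.18],"rotation": [0,0,0],"claw": 0},{"offset": [0.26,0.014,0.18],"rotation": [0,0,0],"claw": 0},{"offset": [0.28,0.014,0.18],"rotation": [0,0,0],"claw": 0},{"offset": [0.3,0.014,0.18],"rotation": [0,0,0],"claw": 0}])

```text
clock: 3.98
tcp_pos: [0.5843, -0.0876, 0.0545]
orientation: [1.885, 2.511, -0.001]
contact_force: [0.3, -4.3, -0.5]
grip_width: -0.0002
gripper_force: 2.5
```

```bash
cat >> h.py <<'E'
O=np.array([.5374,.0613,0])
def plate(f,zt):
    H,S,V=cv2.split(cv2.cvtColor(f['frame'],cv2.COLOR_RGB2HSV));Z=cloud(f)[:,:,2]
    m=(Z>zt-.004)&(Z<zt+.006)&(S<60)&(V>100);m[:170]=0;m[285:]=0;m[:,:200]=0;m[:,395:]=0
    m=cv2.morphologyEx(m.astype('uint8'),2,np.ones((3,3)));cs,_=cv2.findContours(m,0,2);q=max(cs,key=cv2.contourArea).reshape(-1,2)
    P=ray(f,q,zt)-O;return 'x',(P@XF).min().round(4),(P@XF).max().round(4),'y',(P@YF).min().round(4),(P@YF).max().round(4),'z',np.median(Z[m>0]).round(4)
def st():
    o,p,R=tool();print(o['clock'],p.round(4),'fix',((p-O)@XF).round(4),((p-O)@YF).round(4),'yaw',np.degrees(np.arctan2(*R.as_matrix()[[1,0],1])).round(2),'F fix',np.round([o['contact_force']@a for a in (XF,YF,np.array([0,0,1]))],2))
E
python3 - <<'E'
from h import *
st();print(plate(grab_frame('top'),.065))
E
```

```text
3.9833 [ 0.5843 -0.0876  0.0545] fix 0.0033 -0.156 yaw 16.2 F fix [-0.89 -4.22 -0.52]
('x', np.float64(-0.0473), np.float64(0.0912), 'y', np.float64(-0.0992), np.float64(-0.0355), 'z', np.float64(0.0654))
```

Call:
drive_tool(rows=[{"offset": [0.03,0,0.04],"rotation": [0,0,0],"claw": 0},{"offset": [0.06,0,0.05],"rotation": [0,0,0],"claw": 0},{"offset": [0.1,0,0.05],"rotation": [0,0,0],"claw": 0},{"offset": [0.14,0,0.05],"rotation": [0,0,0],"claw": 0},{"offset": [0.18,0,0.05],"rotation": [0,0,0],"claw": 0},{"offset": [0.22,0,0.05],"rotation": [0,0,0],"claw": 0},{"offset": [0.26,0,0.05],"rotation": [0,0,0],"claw": 0},{"offset": [0.3,0,0.05],"rotation": [0,0,0],"claw": 0},{"offset": [0.34,0,0.05],"rotation": [0,0,0],"claw": 0},{"offset": [0.38,0,0.05],"rotation": [0,0,0],"claw": 0},{"offset": [0.42,0,0.05],"rotation": [0,0,0],"claw": 0},{"offset": [0.46,0,0.05],"rotation": [0,0,0],"claw": 0},{"offset": [0.5,0,0.05],"rotation": [0,0,0],"claw": 0},{"offset": [0.54,0,0.05],"rotation": [0,0,0],"claw": 0},{"offset": [0.58,0,0.05],"rotation": [0,0,0],"claw": 0},{"offset": [0.62,0,0.05],"rotation": [0,0,0],"claw": 0},{"offset": [0.66,0,0.05],"rotation": [0,0,0],"claw": 0},{"offset": [0.69,0,0.05],"rotation": [0,0,0],"claw": 0},{"offset": [0.72,0,0.05],"rotation": [0,0,0],"claw": 0}])

```text
clock: 5.62
tcp_pos: [0.5552, 0.0155, 0.0478]
orientation: [1.885, 2.509, 0.001]
contact_force: [2.0, -8.8, 5.5]
grip_width: 0.0
gripper_force: 4.3
```

```bash
python3 - <<'E'
from h import *
st();print(plate(grab_frame('top'),.065))
E
```

```text
5.6167 [0.5552 0.0155 0.0478] fix 0.0043 -0.049 yaw 16.18 F fix [-0.54 -9.04  5.55]
('x', np.float64(-0.0449), np.float64(0.0907), 'y', np.float64(0.0138), np.float64(0.072), 'z', np.float64(0.0655))
```

Call:
drive_tool(rows=[{"offset": [0,0,-0.01],"rotation": [0,0,0],"claw": 0},{"offset": [0.015,0,-0.015],"rotation": [0,0,0],"claw": 0},{"offset": [0.03,0,-0.015],"rotation": [0,0,0],"claw": 0},{"offset": [0.045,0,-0.015],"rotation": [0,0,0],"claw": 0},{"offset": [0.06,0,-0.015],"rotation": [0,0,0],"claw": 0},{"offset": [0.075,0,-0.015],"rotation": [0,0,0],"claw": 0},{"offset": [0.09,0,-0.015],"rotation": [0,0,0],"claw": 0},{"offset": [0.105,0,-0.015],"rotation": [0,0,0],"claw": 0},{"offset": [0.12,0,-0.015],"rotation": [0,0,0],"claw": 0}])

```text
clock: 6.42
tcp_pos: [0.5489, 0.0342, 0.0491]
orientation: [1.885, 2.513, -0.0]
contact_force: [2.1, -4.7, -1.0]
grip_width: -0.0
gripper_force: 2.8
```

```bash
python3 - <<'E'
from h import *
st();print(plate(grab_frame('top'),.065))
E
```

```text
6.4167 [0.5489 0.0342 0.0491] fix 0.0035 -0.0292 yaw 16.25 F fix [ 0.69 -5.11 -1.01]
('x', np.float64(0.0344), np.float64(0.0903), 'y', np.float64(0.0388), np.float64(0.0917), 'z', np.float64(0.0658))
```

Call:
drive_tool(rows=[{"offset": [0.006,0,0],"rotation": [0,0,0],"claw": 0},{"offset": [0.012,0,0],"rotation": [0,0,0],"claw": 0},{"offset": [0.018,0,0],"rotation": [0,0,0],"claw": 0},{"offset": [0.022,0,0],"rotation": [0,0,0],"claw": 0}])

```text
clock: 6.8
tcp_pos: [0.5477, 0.0377, 0.049]
orientation: [1.885, 2.514, -0.0]
contact_force: [1.9, -4.9, -0.4]
grip_width: -0.0001
gripper_force: 2.5
```

```bash
python3 - <<'E'
from h import *
st();f=grab_frame('top');print(plate(f,.065),plate(f,.059))
E
```

```text
6.8 [0.5477 0.0377 0.049 ] fix 0.0033 -0.0255 yaw 16.28 F fix [ 0.46 -5.22 -0.37]
('x', np.float64(0.0042), np.float64(0.0111), 'y', np.float64(0.0709), np.float64(0.0777), 'z', np.float64(0.0638)) ('x', np.float64(0.0358), np.float64(0.0908), 'y', np.float64(0.0258), np.float64(0.0951), 'z', np.float64(0.0607))
```

The plate seems to have dropped. I'll back off, lift, and check it.

Call:
drive_tool(rows=[{"offset": [-0.03,0,0],"rotation": [0,0,0],"claw": 0},{"offset": [-0.1,0,0],"rotation": [0,0,0],"claw": 0},{"offset": [-0.2,0,0],"rotation": [0,0,0],"claw": 0},{"offset": [-0.3,0,-0.1],"rotation": [0,0,0],"claw": 0},{"offset": [-0.4,0,-0.3],"rotation": [0,0,0],"claw": 0},{"offset": [-0.5,0,-0.5],"rotation": [0,0,0],"claw": 0},{"offset": [-0.6,0.2,-0.6],"rotation": [0,0,0],"claw": 0},{"offset": [-0.6,0.4,-0.6],"rotation": [0,0,-0.04],"claw": 0},{"offset": [-0.6,0.6,-0.6],"rotation": [0,0,-0.1],"claw": 0},{"offset": [-0.6,0.8,-0.6],"rotation": [0,0,-0.16],"claw": 0},{"offset": [-0.6,0.95,-0.6],"rotation": [0,0,-0.22],"claw": 0},{"offset": [-0.6,0.95,-0.6],"rotation": [0,0,-0.28],"claw": 0},{"offset": [-0.6,0.95,-0.6],"rotation": [0,0,-0.34],"claw": 0},{"offset": [-0.6,0.95,-0.6],"rotation": [0,0,-0.393],"claw": 0},{"offset": [-0.6,0.95,-0.6],"rotation": [0,0,-0.393],"claw": 0}])

```text
clock: 8.1
tcp_pos: [0.7094, -0.0092, 0.1386]
orientation: [-0.773, -3.043, -0.001]
contact_force: [0.1, -0.5, -0.1]
grip_width: 0.0002
gripper_force: 0.0
```

```bash
python3 - <<'E'
from h import *
st();f=grab_frame('top');g=grab_frame('scene');print(plate(f,.065),plate(f,.059))
C=cloud(f)
for X in [(-.07,-.0),(-.07,.08),(.07,0),(.07,.08),(.03,0.04),(-.04,.04)]:
    u,v=proj(f,O+XF*X[0]+YF*X[1]+np.array([0,0,.06]))[0].astype(int);print(X,(u,v),np.median(C[v-2:v+3,u-2:u+3,2]).round(4))
a=cv2.resize(f['frame'][140:300,200:400],(500,400));b=cv2.resize(g['frame'][180:340,210:410],(500,400))
cv2.imwrite('pics/c2.png',cv2.resize(np.hstack([a,b])[:,:,::-1],(800,320)))
E
```

```text
8.1 [ 0.7094 -0.0092  0.1386] fix 0.1453 -0.1159 yaw 61.5 F fix [-0.02 -0.53 -0.15]
('x', np.float64(-0.0885), np.float64(-0.023), 'y', np.float64(0.0382), np.float64(0.0932), 'z', np.float64(0.0643)) ('x', np.float64(0.0083), np.float64(0.0914), 'y', np.float64(-0.012), np.float64(0.0954), 'z', np.float64(0.0605))
(-0.07, -0.0) (np.int64(308), np.int64(258)) 0.7241
(-0.07, 0.08) (np.int64(280), np.int64(266)) 0.0648
(0.07, 0) (np.int64(293), np.int64(209)) 0.0608
(0.07, 0.08) (np.int64(265), np.int64(218)) 0.0603
(0.03, 0.04) (np.int64(283), np.int64(227)) 0.0602
(-0.04, 0.04) (np.int64(291), np.int64(252)) 0.0637
```

View pics/c2.png

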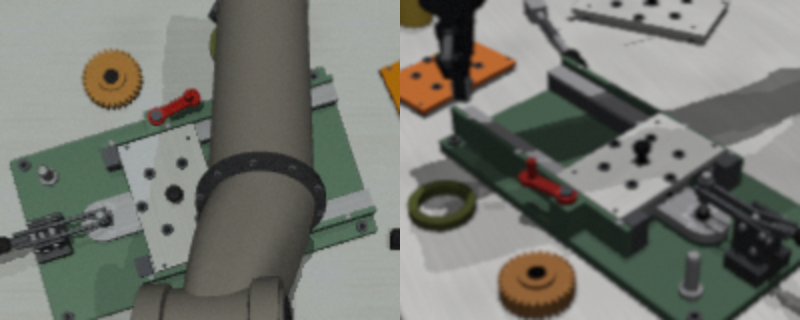

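The left half shows the plate over the cover. The depths suggest its +x side is down at 60 mm while the −x side is still up at about 64 mm, so I'll fit a plane to check.

```bash
cat >> h.py <<'E'
def fitp(f):
    C=cloud(f)-O;x=C@XF;y=C@YF;z=C[:,:,2];H,S,V=cv2.split(cv2.cvtColor(f['frame'],cv2.COLOR_RGB2HSV))
    m=(abs(x)<.087)&(y>-.03)&(y<.11)&(z>.055)&(z<.07)&(S<60)&(V>110)
    A=np.c_[x[m],y[m]-.04,np.ones(m.sum())];s=np.linalg.lstsq(A,z[m],rcond=None)[0]
    r=z[m]-A@s;k=abs(r)<.003;s=np.linalg.lstsq(A[k],z[m][k],rcond=None)[0]
    print('n',k.sum(),'z0',s[2].round(4),'z at x-+.08:',(s[2]-s[0]*.08).round(4),(s[2]+s[0]*.08).round(4),'y-+.05',(s[2]-s[1]*.05).round(4),(s[2]+s[1]*.05).round(4))
    e=[]
    for a,b in((-.085,-.065),(-.065,-.04),(-.04,-.02),(.02,.04),(.04,.065),(.065,.085)):
        q=m&(x>a)&(x<b);e.append((round((a+b)/2,3),np.percentile(y[q],[1,99]).round(4).tolist() if q.sum()>5 else None))
    print(e)
E
python3 - <<'E'
from h import *
for n in('top','scene'): fitp(grab_frame(n))
fitp(pickle.load(open('top.pkl','rb')))
f=pickle.load(open('top.pkl','rb'));f=dict(f);C=cloud(f)-O;x=C@XF;y=C@YF
for X in(-.07,.07):
  m=(abs(x-X)<.01)&(y>-.15)&(y<-.05);print('initial z',X,np.median(C[m][:,2]))
E
```

```text
n 1213 z0 0.0624 z at x-+.08: 0.0649 0.0599 y-+.05 0.0625 0.0623
[(-0.075, [0.0409, 0.0935]), (-0.053, [0.0266, 0.0928]), (-0.03, [0.0202, 0.0933]), (0.03, [-0.0134, 0.0937]), (0.053, [-0.0131, 0.0946]), (0.075, [-0.0121, 0.0941])]
n 1762 z0 0.0621 z at x-+.08: 0.0649 0.0593 y-+.05 0.0622 0.0621
[(-0.075, [-0.0139, 0.0935]), (-0.053, [-0.014, 0.0951]), (-0.03, [-0.0125, 0.0951]), (0.03, [-0.0124, 0.0964]), (0.053, [-0.0116, 0.096]), (0.075, [-0.0115, 0.0993])]
n 13 z0 0.0559 z at x-+.08: 0.0555 0.0563 y-+.05 0.0565 0.0553
[(-0.075, None), (-0.053, None), (-0.03, None), (0.03, None), (0.053, None), (0.075, [-0.0121, 0.0741])]
initial z -0.07 0.06519613461773577
initial z 0.07 0.0657744980277255
```

Confirmed: the +x side is seated, and the −x side trails by 1 to 2 mm and is still up. I'll go back and nudge the rear edge on the −x side.

```bash
python3 - <<'E'
from h import *
print(shift(O-.042*XF-.060*YF+np.array([0,0,.139])))
E
```

```text
[ 1.145 -0.625  0.   ]
```

Call:
drive_tool(rows=[{"offset": [0.15,-0.09,0],"rotation": [0,0,0.04],"claw": 0},{"offset": [0.35,-0.2,0],"rotation": [0,0,0.1],"claw": 0},{"offset": [0.55,-0.31,0],"rotation": [0,0,0.16],"claw": 0},{"offset": [0.75,-0.42,0],"rotation": [0,0,0.22],"claw": 0},{"offset": [0.9,-0.52,0],"rotation": [0,0,0.28],"claw": 0},{"offset": [1,-0.625,0],"rotation": [0,0,0.34],"claw": 0},{"offset": [1,-0.625,0],"rotation": [0,0,0.395],"claw": 0},{"offset": [1,-0.625,0],"rotation": [0,0,0.395],"claw": 0}])

```text
clock: 8.97
tcp_pos: [0.5321, -0.0191, 0.1393]
orientation: [-1.897, -2.504, -0.0]
contact_force: [-0.3, 0.4, 0.2]
grip_width: 0.0001
gripper_force: 0.0
```

```bash
python3 - <<'E'
from h import *
st();print(shift(O-.042*XF-.055*YF+np.array([0,0,.049])))
E
```

```text
8.9667 [ 0.5321 -0.0191  0.1393] fix -0.0277 -0.0756 yaw 15.7 F fix [-0.16  0.42  0.21]
[ 0.136 -0.097  0.602]
```

Call:
drive_tool(rows=[{"offset": [0,-0.097,0.1],"rotation": [0,0,-0.005],"claw": 0},{"offset": [0,-0.097,0.3],"rotation": [0,0,-0.005],"claw": 0},{"offset": [0.05,-0.097,0.5],"rotation": [0,0,-0.005],"claw": 0},{"offset": [0.1,-0.097,0.6],"rotation": [0,0,-0.005],"claw": 0},{"offset": [0.17,-0.097,0.6],"rotation": [0,0,-0.005],"claw": 0},{"offset": [0.24,-0.097,0.6],"rotation": [0,0,-0.005],"claw": 0},{"offset": [0.29,-0.097,0.6],"rotation": [0,0,-0.005],"claw": 0},{"offset": [0.31,-0.097,0.6],"rotation": [0,0,-0.005],"claw": 0},{"offset": [0.32,-0.097,0.6],"rotation": [0,0,-0.005],"claw": 0},{"offset": [0.33,-0.097,0.6],"rotation": [0,0,-0.005],"claw": 0},{"offset": [0.335,-0.097,0.6],"rotation": [0,0,-0.005],"claw": 0},{"offset": [0.34,-0.097,0.6],"rotation": [0,0,-0.005],"claw": 0},{"offset": [0.34,-0.097,0.6],"rotation": [0,0,-0.005],"claw": 0}])

```text
clock: 10.05
tcp_pos: [0.5056, 0.0254, 0.0494]
orientation: [1.878, 2.518, 0.001]
contact_force: [0.4, -2.4, 1.6]
grip_width: 0.0
gripper_force: 0.8
```

```bash
python3 - <<'E'
from h import *
st();[fitp(grab_frame(n)) for n in('top','scene')]
E
```

```text
10.05 [0.5056 0.0254 0.0494] fix -0.0406 -0.0255 yaw 16.57 F fix [-0.26 -2.4   1.58]
n 891 z0 0.0597 z at x-+.08: 0.0596 0.0597 y-+.05 0.0599 0.0594
[(-0.075, [0.066, 0.0946]), (-0.053, [0.0525, 0.0944]), (-0.03, [0.0426, 0.0937]), (0.03, [0.0201, 0.0944]), (0.053, [0.0083, 0.0946]), (0.075, [-0.0085, 0.0946])]
n 1585 z0 0.059 z at x-+.08: 0.059 0.059 y-+.05 0.0589 0.0591
[(-0.075, [0.0111, 0.0952]), (-0.053, [0.0112, 0.096]), (-0.03, [0.0016, 0.0954]), (0.03, [-0.012, 0.0961]), (0.053, [-0.0122, 0.0962]), (0.075, [-0.0117, 0.0995])]
```

The plate is now flat at 59 mm, so it's seated. I'll retreat and move over to the latch.

Call:
drive_tool(rows=[{"offset": [-0.03,0,0],"rotation": [0,0,0],"claw": 0},{"offset": [-0.1,0,0],"rotation": [0,0,0],"claw": 0},{"offset": [-0.2,0,0],"rotation": [0,0,0],"claw": 0},{"offset": [-0.3,0.05,-0.1],"rotation": [0,0,0],"claw": 0},{"offset": [-0.4,0.1,-0.3],"rotation": [0,0,0],"claw": 0},{"offset": [-0.5,0.2,-0.5],"rotation": [0,0,0],"claw": 0},{"offset": [-0.5,0.4,-0.6],"rotation": [0,0,0],"claw": 0},{"offset": [-0.5,0.6,-0.6],"rotation": [0,0,-0.04],"claw": 0},{"offset": [-0.5,0.8,-0.6],"rotation": [0,0,-0.1],"claw": 0},{"offset": [-0.5,1.0,-0.6],"rotation": [0,0,-0.16],"claw": 0},{"offset": [-0.5,1.0,-0.6],"rotation": [0,0,-0.22],"claw": 0},{"offset": [-0.5,1.0,-0.6],"rotation": [0,0,-0.28],"claw": 0},{"offset": [-0.5,1.0,-0.6],"rotation": [0,0,-0.34],"claw": 0},{"offset": [-0.5,1.0,-0.6],"rotation": [0,0,-0.393],"claw": 0},{"offset": [-0.5,1.0,-0.6],"rotation": [0,0,-0.393],"claw": 0}])

```text
clock: 11.4
tcp_pos: [0.6701, -0.0044, 0.1386]
orientation: [-0.765, -3.046, 0.0]
contact_force: [0.5, -0.1, 0.8]
grip_width: 0.0001
gripper_force: 0.0
```

```bash
python3 - <<'E'
from h import *
st()
n=(-XF+YF)/2**.5
piv=O+.1124*XF+.0291*YF
def T(phi,d): return piv+.050*(-np.sin(phi)*XF-np.cos(phi)*YF)-d*n
for p,d,z in[(-.09,.04,.139),(-.09,.04,.075),(-.09,.017,.075),(.2,.017,.075),(.5,.017,.075),(.8,.017,.075),(1.1,.017,.075),(1.4,.017,.075),(1.57,.017,.075)]:
    X=T(p,d);X[2]=z;print(p,d,shift(X))
for q in('scene','top'):
    f=grab_frame(q);fitp(f)
    C=cloud(f)-O;H,S,V=cv2.split(cv2.cvtColor(f['frame'],cv2.COLOR_RGB2HSV));m=((H<8)|(H>172))&(S>130)&(V>60)&(abs(C@XF-.11)<.06)&(abs(C@YF)<.07)
    t=m&(C[:,:,2]>.08)&(C[:,:,2]<.1);P=C[t];print(q,m.sum(),t.sum(),'post',(P@XF).mean().round(4),(P@YF).mean().round(4),'range',np.percentile(C[m]@XF,[2,98]).round(3),np.percentile(C[m]@YF,[2,98]).round(3))
E
```

```text
11.4 [ 0.6701 -0.0044  0.1386] fix 0.1089 -0.1003 yaw 61.79 F fix [ 0.46 -0.21  0.79]
-0.09 0.04 [ 0.067  0.413 -0.003]
-0.09 0.04 [0.067 0.414 0.424]
-0.09 0.017 [0.22  0.415 0.424]
0.2 0.017 [0.293 0.351 0.424]
0.5 0.017 [0.383 0.31  0.424]
0.8 0.017 [0.482 0.298 0.424]
1.1 0.017 [0.58  0.315 0.425]
1.4 0.017 [0.669 0.36  0.425]
1.57 0.017 [0.712 0.397 0.425]
n 1700 z0 0.059 z at x-+.08: 0.0591 0.0589 y-+.05 0.059 0.0591
[(-0.075, [-0.0128, 0.0955]), (-0.053, [-0.013, 0.0945]), (-0.03, [-0.0116, 0.0953]), (0.03, [-0.0126, 0.0964]), (0.053, [-0.0118, 0.0963]), (0.075, [-0.0125, 0.0986])]
scene 175 16 post 0.1266 -0.0152 range [0.102 0.136] [-0.031  0.044]
n 1307 z0 0.0597 z at x-+.08: 0.0597 0.0598 y-+.05 0.0597 0.0597
[(-0.075, [0.034, 0.0939]), (-0.053, [0.0256, 0.0937]), (-0.03, [0.0035, 0.093]), (0.03, [-0.0126, 0.0942]), (0.053, [-0.0128, 0.0947]), (0.075, [-0.0125, 0.0944])]
top 145 17 post 0.1234 -0.0172 range [0.104 0.13 ] [-0.031  0.041]
```

The plate is still seated. I'll lower beside the post and sweep the latch along its arc.

Call:
drive_tool(rows=[{"offset": [0,0.2,0],"rotation": [0,0,0],"claw": 0},{"offset": [0.04,0.414,0],"rotation": [0,0,0],"claw": 0},{"offset": [0.067,0.414,0.15],"rotation": [0,0,0],"claw": 0},{"offset": [0.067,0.414,0.3],"rotation": [0,0,0],"claw": 0},{"offset": [0.067,0.414,0.424],"rotation": [0,0,0],"claw": 0},{"offset": [0.067,0.414,0.424],"rotation": [0,0,0],"claw": 0},{"offset": [0.12,0.414,0.424],"rotation": [0,0,0],"claw": 0},{"offset": [0.17,0.414,0.424],"rotation": [0,0,0],"claw": 0},{"offset": [0.22,0.4,0.424],"rotation": [0,0,0],"claw": 0},{"offset": [0.26,0.375,0.424],"rotation": [0,0,0],"claw": 0},{"offset": [0.293,0.351,0.424],"rotation": [0,0,0],"claw": 0}])

```text
clock: 12.42
tcp_pos: [0.6578, 0.0602, 0.0772]
orientation: [0.772, 3.039, -0.004]
contact_force: [5.2, -9.3, -2.6]
grip_width: -0.0
gripper_force: 4.4
```

```bash
python3 - <<'E'
from h import *
st()
n=(-XF+YF)/2**.5
piv=O+.1124*XF+.0291*YF
for p in(.35,.5,.65,.8,.95,1.1,1.25,1.4,1.5,1.57):
    X=piv+.050*(-np.sin(p)*XF-np.cos(p)*YF)-.017*n;X[2]=.075;print(p,shift(X))
g=grab_frame('scene');cv2.imwrite('pics/s3.png',cv2.resize(g['frame'][200:320,220:380][:,:,::-1],None,fx=4,fy=4))
E
```

```text
12.4167 [0.6578 0.0602 0.0772] fix 0.1153 -0.0348 yaw 61.49 F fix [  2.35 -10.34  -2.62]
0.35 [ 0.061 -0.014  0.014]
0.5 [ 0.108 -0.032  0.014]
0.65 [ 0.156 -0.042  0.014]
0.8 [ 0.206 -0.045  0.013]
0.95 [ 0.256 -0.04   0.013]
1.1 [ 0.305 -0.028  0.013]
1.25 [ 0.351 -0.009  0.013]
1.4 [0.393 0.017 0.012]
1.5 [0.42  0.037 0.012]
1.57 [0.437 0.053 0.012]
```

View pics/s3.png

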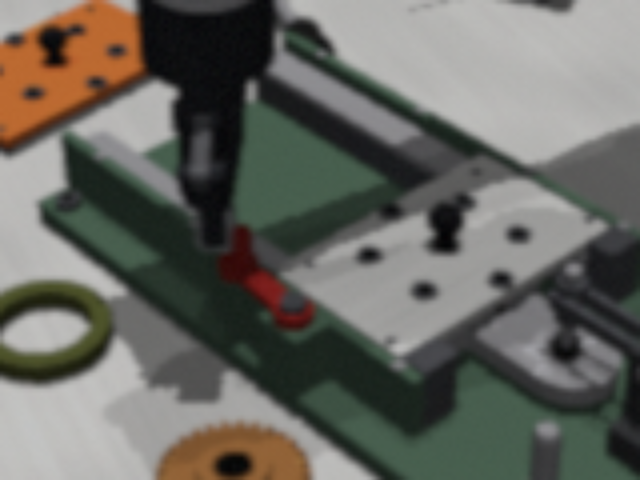

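The view shows the fingers at (212,245) pressing on the red post at (240,250), mostly radially towards the pivot. I'll back off, measure the post again, and approach from further out on +x.

Call:
drive_tool(rows=[{"offset": [-0.08,0,0],"rotation": [0,0,0],"claw": 0},{"offset": [-0.16,0.05,0],"rotation": [0,0,0],"claw": 0},{"offset": [-0.25,0.1,0],"rotation": [0,0,0],"claw": 0},{"offset": [-0.3,0.15,0],"rotation": [0,0,0],"claw": 0},{"offset": [-0.3,0.15,0],"rotation": [0,0,0],"claw": 0}])

```text
clock: 12.88
tcp_pos: [0.7089, 0.0637, 0.0772]
orientation: [0.768, 3.043, 0.003]
contact_force: [-0.5, 0.5, 0.7]
grip_width: 0.0002
gripper_force: 0.0
```

```bash
python3 - <<'E'
from h import *
st();out=[]
for q in('scene','top'):
    f=grab_frame(q);H,S,V=cv2.split(cv2.cvtColor(f['frame'],cv2.COLOR_RGB2HSV));C=cloud(f)-O
    m=((H<8)|(H>172))&(S>120)&(V>40)&(abs(C@XF-.1)<.08)&(abs(C@YF)<.08)
    v,u=np.nonzero(m);print(q,u.min(),u.max(),v.min(),v.max())
    for zz,lo,hi in((.095,.085,.105),(.069,.06,.074)):
        k=m&(C[:,:,2]>lo)&(C[:,:,2]<hi);v,u=np.nonzero(k);P=ray(f,np.c_[u,v],zz)-O;r=cv2.minAreaRect(np.c_[P@XF,P@YF].astype('float32'));print(zz,len(u),(P@XF).mean().round(4),(P@YF).mean().round(4),np.round(cv2.boxPoints(r),3).tolist())
    a,b,c,d=(255,210,310,300) if q=='scene' else (255,170,315,220)
    out.append(cv2.resize(f['frame'][b:d,a:c],(400,400),interpolation=cv2.INTER_CUBIC))
cv2.imwrite('pics/c4.png',np.hstack(out)[:,:,::-1])
E
```

```text
12.8833 [0.7089 0.0637 0.0772] fix 0.1653 -0.0458 yaw 61.66 F fix [-0.33  0.61  0.69]
scene 275 298 256 281
0.095 20 0.114 -0.0103 [[0.10400000214576721, -0.017000000923871994], [0.10899999737739563, -0.020999999716877937], [0.12399999797344208, -0.003000000026077032], [0.11900000274181366, 0.0010000000474974513]]
0.069 158 0.1155 0.0082 [[0.09600000083446503, -0.03200000151991844], [0.12099999934434891, -0.035999998450279236], [0.13500000536441803, 0.04600000008940697], [0.10999999940395355, 0.05000000074505806]]
top 274 275 196 200Traceback (most recent call last):
  File "<stdin>", line 8, in <module>
  File "h.py", line 7, in ray
    n=cv2.undistortPoints(uv,K(f),np.array(f['D'],float)).reshape(-1,2)
      ~~~~~~~~~~~~~~~~~~~^^^^^^^^^^^^^^^^^^^^^^^^^^^^^^^^
cv2.error: OpenCV(4.12.0) /io/opencv/modules/calib3d/src/undistort.dispatch.cpp:347: error: (-215:Assertion failed) CV_IS_MAT(_src) && CV_IS_MAT(_dst) && (_src->rows == 1 || _src->cols == 1) && (_dst->rows == 1 || _dst->cols == 1) && _src->cols + _src->rows - 1 == _dst->rows + _dst->cols - 1 && (CV_MAT_TYPE(_src->type) == CV_32FC2 || CV_MAT_TYPE(_src->type) == CV_64FC2) && (CV_MAT_TYPE(_dst->type) == CV_32FC2 || CV_MAT_TYPE(_dst->type) == CV_64FC2) in function 'cvUndistortPointsInternal'
```

```bash
python3 - <<'E'
from h import *
n=(-XF+YF)/2**.5
piv=O+.117*XF+.0375*YF
for p,d in((.05,.035),(.05,.022),(.05,.017),(.2,.017),(.35,.017),(.5,.017),(.65,.017),(.8,.017),(.95,.017),(1.1,.017),(1.25,.017),(1.4,.017),(1.5,.017),(1.57,.017)):
    X=piv+.050*(-np.sin(p)*XF-np.cos(p)*YF)-d*n;X[2]=.077;print(p,shift(X))
E
```

```text
0.05 [ 0.152 -0.07  -0.005]
0.05 [ 0.239 -0.07  -0.005]
0.05 [ 0.272 -0.069 -0.005]
0.2 [ 0.312 -0.1   -0.005]
0.35 [ 0.356 -0.124 -0.005]
0.5 [ 0.403 -0.141 -0.005]
0.65 [ 0.452 -0.151 -0.005]
0.8 [ 0.501 -0.154 -0.005]
0.95 [ 0.551 -0.149 -0.005]
1.1 [ 0.6   -0.137 -0.005]
1.25 [ 0.646 -0.118 -0.005]
1.4 [ 0.688 -0.092 -0.005]
1.5 [ 0.715 -0.071 -0.005]
1.57 [ 0.732 -0.055 -0.005]
```

Call:
drive_tool(rows=[{"offset": [0,-0.07,0],"rotation": [0,0,0],"claw": 0},{"offset": [0.1,-0.07,0],"rotation": [0,0,0],"claw": 0},{"offset": [0.19,-0.06,0],"rotation": [0,0,0],"claw": 0},{"offset": [0.24,-0.06,0],"rotation": [0,0,0],"claw": 0},{"offset": [0.272,-0.069,0],"rotation": [0,0,0],"claw": 0},{"offset": [0.292,-0.085,0],"rotation": [0,0,0],"claw": 0},{"offset": [0.312,-0.1,0],"rotation": [0,0,0],"claw": 0},{"offset": [0.334,-0.113,0],"rotation": [0,0,0],"claw": 0},{"offset": [0.356,-0.124,0],"rotation": [0,0,0],"claw": 0},{"offset": [0.38,-0.133,0],"rotation": [0,0,0],"claw": 0},{"offset": [0.403,-0.141,0],"rotation": [0,0,0],"claw": 0}])

```text
clock: 13.9
tcp_pos: [0.6436, 0.0716, 0.0755]
orientation: [0.771, 3.045, -0.001]
contact_force: [1.2, -2.8, 0.9]
grip_width: 0.0004
gripper_force: 1.0
```

```bash
python3 - <<'E'
from h import *
st()
n=(-XF+YF)/2**.5
piv=O+.117*XF+.0375*YF
for p,d in((.5,.017),(.65,.017),(.8,.017),(.95,.017),(1.1,.017),(1.25,.017),(1.4,.017),(1.5,.017),(1.57,.017)):
    X=piv+.050*(-np.sin(p)*XF-np.cos(p)*YF)-d*n;X[2]=.077;print(p,shift(X))
g=grab_frame('scene');cv2.imwrite('pics/s4.png',cv2.resize(g['frame'][200:320,220:380][:,:,::-1],None,fx=4,fy=4))
E
```

```text
13.9 [0.6436 0.0716 0.0755] fix 0.1048 -0.0199 yaw 61.59 F fix [ 0.36 -3.    0.86]
0.5 [ 0.006  0.008 -0.01 ]
0.65 [ 0.055 -0.002 -0.01 ]
0.8 [ 0.105 -0.005 -0.01 ]
0.95 [ 0.154  0.    -0.01 ]
1.1 [ 0.203  0.012 -0.01 ]
1.25 [ 0.249  0.031 -0.01 ]
1.4 [ 0.292  0.057 -0.01 ]
1.5 [ 0.318  0.078 -0.01 ]
1.57 [ 0.335  0.094 -0.01 ]
```

View pics/s4.png

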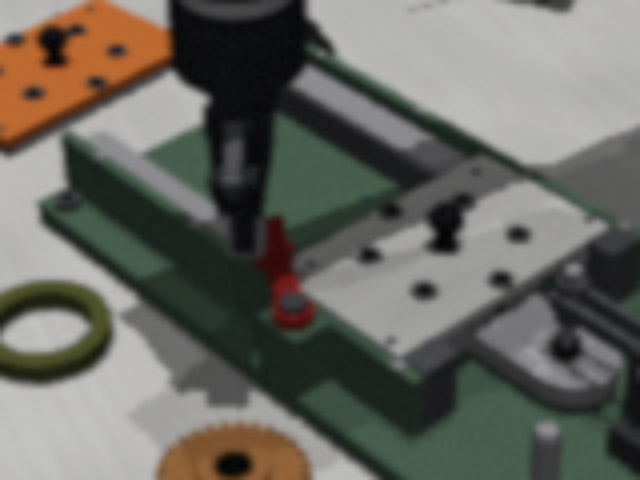

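The latch is turning, with the post now at (275,240). I'll continue the arc, biased a little outwards so the post stays on the finger face.

Call:
drive_tool(rows=[{"offset": [0,0.03,-0.005],"rotation": [0,0,0],"claw": 0},{"offset": [0.015,0.05,-0.005],"rotation": [0,0,0],"claw": 0},{"offset": [0.03,0.05,-0.005],"rotation": [0,0,0],"claw": 0},{"offset": [0.055,0.045,-0.005],"rotation": [0,0,0],"claw": 0},{"offset": [0.08,0.042,-0.005],"rotation": [0,0,0],"claw": 0},{"offset": [0.105,0.04,-0.005],"rotation": [0,0,0],"claw": 0},{"offset": [0.13,0.04,-0.005],"rotation": [0,0,0],"claw": 0},{"offset": [0.155,0.043,-0.005],"rotation": [0,0,0],"claw": 0},{"offset": [0.18,0.048,-0.005],"rotation": [0,0,0],"claw": 0},{"offset": [0.203,0.055,-0.005],"rotation": [0,0,0],"claw": 0},{"offset": [0.226,0.062,-0.005],"rotation": [0,0,0],"claw": 0},{"offset": [0.249,0.07,-0.005],"rotation": [0,0,0],"claw": 0},{"offset": [0.27,0.08,-0.005],"rotation": [0,0,0],"claw": 0}])

```text
clock: 15.03
tcp_pos: [0.6134, 0.1027, 0.0762]
orientation: [-0.769, -3.046, 0.0]
contact_force: [0.8, -2.0, 0.3]
grip_width: -0.0003
gripper_force: 0.6
```

```bash
python3 - <<'E'
from h import *
st()
g=grab_frame('scene');cv2.imwrite('pics/s5.png',cv2.resize(g['frame'][200:320,220:380][:,:,::-1],None,fx=4,fy=4))
E
```

```text
15.0333 [0.6134 0.1027 0.0762] fix 0.0846 0.0184 yaw 61.64 F fix [ 0.22 -2.15  0.28]
```

View pics/s5.png

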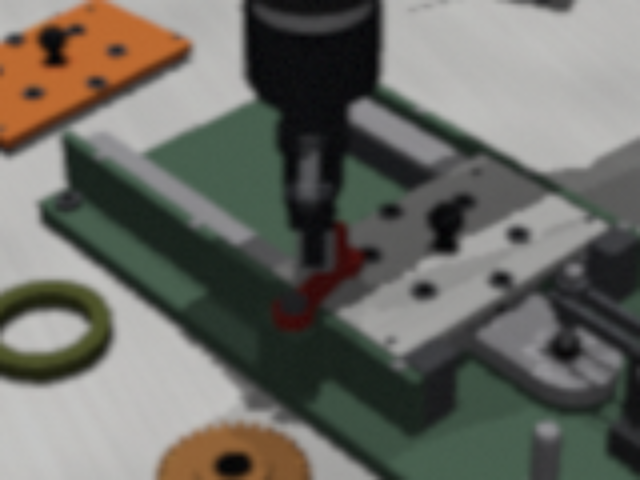

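The latch is most of the way across the plate, with the post at (345,240). I'll push on towards fixture +y in small steps until it stops.

Call:
drive_tool(rows=[{"offset": [0.01,0.005,0],"rotation": [0,0,0],"claw": 0},{"offset": [0.02,0.01,0],"rotation": [0,0,0],"claw": 0},{"offset": [0.03,0.018,0],"rotation": [0,0,0],"claw": 0},{"offset": [0.037,0.026,0],"rotation": [0,0,0],"claw": 0},{"offset": [0.044,0.034,0],"rotation": [0,0,0],"claw": 0},{"offset": [0.044,0.034,0],"rotation": [0,0,0],"claw": 0}])

```text
clock: 15.58
tcp_pos: [0.6103, 0.1107, 0.0762]
orientation: [-0.769, -3.046, -0.001]
contact_force: [0.4, -0.8, 0.2]
grip_width: -0.0001
gripper_force: 0.3
```

```bash
python3 - <<'E'
from h import *
st()
f=grab_frame('scene');H,S,V=cv2.split(cv2.cvtColor(f['frame'],cv2.COLOR_RGB2HSV));C=cloud(f)-O
m=((H<8)|(H>172))&(S>110)&(V>30)&(abs(C@XF-.09)<.07)&(abs(C@YF-.03)<.05)&(C[:,:,2]>.055)&(C[:,:,2]<.072)
x=C[m]@XF;y=C[m]@YF;r=cv2.minAreaRect(np.c_[x,y].astype('float32'));print(m.sum(),np.round(cv2.boxPoints(r),3).tolist(),cv2.fitLine(np.c_[x,y].astype('float32'),2,0,.01,.01).ravel())
E
```

```text
15.5833 [0.6103 0.1107 0.0762] fix 0.0839 0.027 yaw 61.68 F fix [ 0.12 -0.84  0.22]
144 [[0.03799999877810478, 0.03400000184774399], [0.0430000014603138, 0.009999999776482582], [0.12800000607967377, 0.026000000536441803], [0.12399999797344208, 0.05000000074505806]] [0.9898182  0.14233711 0.09144612 0.03395691]
```

Call:
drive_tool(rows=[{"offset": [0.01,0.01,0],"rotation": [0,0,0],"claw": 0},{"offset": [0.02,0.02,0],"rotation": [0,0,0],"claw": 0},{"offset": [0.028,0.028,0],"rotation": [0,0,0],"claw": 0},{"offset": [0.036,0.036,0],"rotation": [0,0,0],"claw": 0},{"offset": [0.036,0.036,0],"rotation": [0,0,0],"claw": 0}])

```text
clock: 16.05
tcp_pos: [0.6081, 0.118, 0.0762]
orientation: [-0.768, -3.046, -0.0]
contact_force: [1.2, -0.1, -0.3]
grip_width: -0.0
gripper_force: 0.5
```

```bash
cat >> h.py <<'E'
def latch():
    f=grab_frame('scene');H,S,V=cv2.split(cv2.cvtColor(f['frame'],cv2.COLOR_RGB2HSV));C=cloud(f)-O
    m=((H<8)|(H>172))&(S>110)&(V>30)&(abs(C@XF-.09)<.07)&(abs(C@YF-.03)<.05)&(C[:,:,2]>.055)&(C[:,:,2]<.072)
    x=C[m]@XF;y=C[m]@YF;print(m.sum(),cv2.fitLine(np.c_[x,y].astype('float32'),2,0,.01,.01).ravel().round(4))
E
python3 - <<'E'
from h import *
st();latch()
E
```

```text
16.05 [0.6081 0.118  0.0762] fix 0.0838 0.0347 yaw 61.68 F fix [ 1.16 -0.45 -0.32]
141 [0.9999 0.0144 0.0921 0.0377]
```

Call:
drive_tool(rows=[{"offset": [-0.05,-0.04,0],"rotation": [0,0,0],"claw": 0},{"offset": [-0.118,-0.118,0],"rotation": [0,0,0],"claw": 0},{"offset": [-0.118,-0.118,0],"rotation": [0,0,0],"claw": 0},{"offset": [-0.077,-0.156,0],"rotation": [0,0,0],"claw": 0},{"offset": [-0.077,-0.156,0],"rotation": [0,0,0],"claw": 0},{"offset": [-0.045,-0.124,0],"rotation": [0,0,0],"claw": 0},{"offset": [-0.018,-0.097,0],"rotation": [0,0,0],"claw": 0},{"offset": [-0.01,-0.089,0],"rotation": [0,0,0],"claw": 0},{"offset": [-0.002,-0.081,0],"rotation": [0,0,0],"claw": 0},{"offset": [0.006,-0.073,0],"rotation": [0,0,0],"claw": 0},{"offset": [0.006,-0.073,0],"rotation": [0,0,0],"claw": 0}])

```text
clock: 17.02
tcp_pos: [0.6046, 0.1028, 0.0766]
orientation: [0.772, 3.039, -0.008]
contact_force: [7.4, -13.5, -3.3]
grip_width: 0.0
gripper_force: 6.5
```

```bash
python3 - <<'E'
from h import *
st();latch()
E
```

```text
17.0167 [0.6046 0.1028 0.0766] fix 0.0762 0.021 yaw 61.48 F fix [  3.34 -15.07  -3.33]
157 [0.9998 0.0202 0.0905 0.0366]
```

It resists with 15 N, so the latch is on its end stop. I'll retreat and verify.

Call:
drive_tool(rows=[{"offset": [-0.04,-0.04,0],"rotation": [0,0,0],"claw": 0},{"offset": [-0.14,-0.14,0],"rotation": [0,0,0],"claw": 0},{"offset": [-0.2,-0.2,0],"rotation": [0,0,0],"claw": 0},{"offset": [-0.25,-0.25,-0.2],"rotation": [0,0,0],"claw": 0},{"offset": [-0.35,-0.35,-0.5],"rotation": [0,0,0],"claw": 0},{"offset": [-0.5,-0.5,-0.75],"rotation": [0,0,0],"claw": 0},{"offset": [-0.7,-0.7,-1],"rotation": [0,0,0],"claw": 0},{"offset": [-0.85,-0.85,-1],"rotation": [0,0,0],"claw": 0},{"offset": [-0.85,-0.85,-1],"rotation": [0,0,0],"claw": 0}])

```text
clock: 17.82
tcp_pos: [0.656, -0.0704, 0.2304]
orientation: [0.775, 3.037, -0.002]
contact_force: [-0.2, -1.1, 0.4]
grip_width: 0.0
gripper_force: 0.0
```

```bash
python3 - <<'E'
from h import *
st();latch();fitp(grab_frame('top'));g=grab_frame('scene');fitp(g)
cv2.imwrite('pics/s6.png',cv2.resize(g['frame'][180:350,210:410][:,:,::-1],None,fx=3.5,fy=3.5))
E
```

```text
17.8167 [ 0.656  -0.0704  0.2304] fix 0.077 -0.1597 yaw 61.38 F fix [-0.49 -1.    0.4 ]
151 [0.9995 0.0317 0.0893 0.0364]
n 1450 z0 0.0596 z at x-+.08: 0.0595 0.0598 y-+.05 0.0597 0.0595
[(-0.075, [-0.0137, 0.0935]), (-0.053, [-0.0131, 0.0933]), (-0.03, [-0.0129, 0.0936]), (0.03, [-0.0126, 0.0941]), (0.053, [-0.0124, 0.095]), (0.075, [-0.0132, 0.0945])]
n 1569 z0 0.0591 z at x-+.08: 0.0593 0.059 y-+.05 0.0591 0.0591
[(-0.075, [-0.0135, 0.0947]), (-0.053, [-0.0117, 0.0955]), (-0.03, [-0.0129, 0.0957]), (0.03, [-0.0123, 0.0956]), (0.053, [-0.0122, 0.0973]), (0.075, [-0.0124, 0.099])]
```

View pics/s6.png

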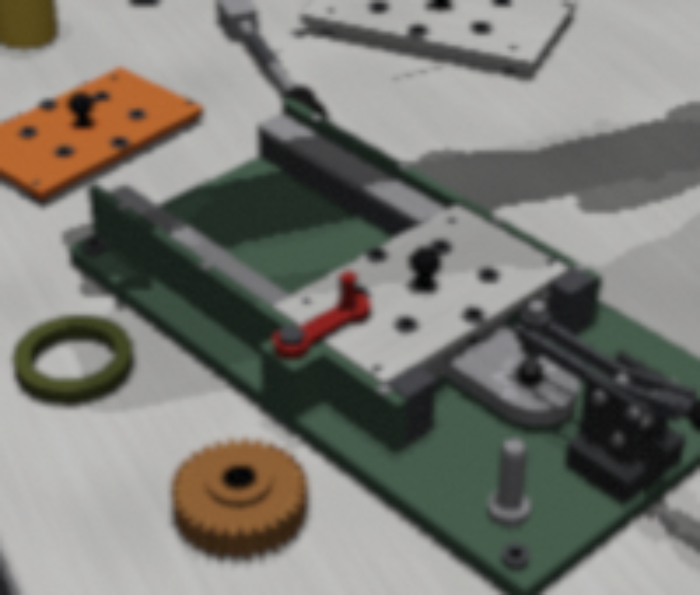

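The picture shows the plate seated flat with its knob at (425,265). The latch lies across it, from its pivot at (290,335) to the post at (348,295), and the loose things are untouched.

```bash
python3 -c "from bench import hand_in;print(hand_in())"
```

```text
the job is handed in; nothing more can be done
None
```

The plate is in its notches, measured flat at 59 mm after a second nudge freed its −x side. The latch is swung over it to its end stop, the loose things look untouched, and the job was handed in at about 18 s; no verdict came back.

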